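Rock-test a jig plate with a straightedge and press its proud rail home

TASK

The middle rail of the jig plate has crept up: lay the straightedge lengthwise and centred over the plate's three rails, let go of it, and press first its left end and then its right end lightly down onto the end rail so that you feel it rock. Then press down on the straightedge over the middle, gently but firmly, until the middle rail has gone home and the straightedge bears on both end rails without rocking, and leave it lying there. Push on the straightedge only, never hard enough to mark the rails, and leave everything else on the bench where it is.

Things in the scene. Friction and masses are not known exactly. Their poses are not given: they have to be found in the camera images.
- plate_base: dark steel base of the jig plate, 100 x 220 mm, 8 mm thick, fixed on the table; origin under its centre, y along its length, z up. Four sprung columns on it carry the jig plate
- jig_plate: grey jig plate, 90 x 210 mm, 18 mm thick, on four springs; its face is 42 mm above the table. Pressed hard enough it sinks straight down, up to 13 mm, level, at an unknown preload (about 3 to 19 N) plus 2 N per mm, and comes back up. Origin: under its centre, at table level when up; y along its length, z up; +y is its LEFT end seen from the robot (turned under 25 degrees)
- middle_slot (a point): point on the plate over its centre, 45 mm above its origin (the end rails' level). The middle rail (40 mm long in x, 12 mm wide, round top) slides up and down here in a tight slot; it stands an unknown 3 to 5.5 mm above this point; fully home it is level with it or 0.5 mm below. It yields to about 12 N (the 3 N weight of the straightedge included) and stays where left
- left_rail (a point): centre of the top of the left end rail, flat, fixed on the plate, 44 mm long (in x), 14 mm wide, at plate y = +80 mm, 45 mm above the plate's origin. Pressing an end of the straightedge here with some 6 to 10 N shows the rocking and does not move the middle rail
- right_rail (a point): centre of the top of the right fixed end rail (plate y = -80 mm, 45 mm above the plate's origin). The rails are marked by over 20 N between straightedge and plate (its weight included) while it can still rock, and by over 28 N at any time
- straightedge: loose aluminium straightedge, I-section bar 200 mm long, 24 mm wide, 26 mm tall, about 0.3 kg, flat foot and top, lying on the table. Origin: centre of its underside; y along its length, z up. Grasp across the 24 mm width at its middle. The two ends are alike, so it may be laid either way round
- end_a (a point): point on the straightedge's underside 80 mm from its middle towards its +y end: comes over an end rail when the bar is laid centred
- end_b (a point): point on the straightedge's underside 80 mm from its middle towards its -y end
- vial_i: bystander: open vial with a red label, 38 mm across, 60 mm tall, standing; origin under its centre
- drum_3: bystander: black sanding drum, 18 mm across, 22 mm tall, standing; origin under its centre
- tube_blue: bystander: white tube with blue cap, 101 mm long (along y), 16 mm thick, lying; origin under its centre
- pliers: bystander: yellow-handled pliers, 54 x 170 mm (length along y), 16 mm thick, lying; origin under their centre

How it is judged:
On the way, in this order (a step that is already met when the one before it is completed fails the run):
1. the straightedge lies along the plate, within 12 mm of its centre line, centred within 15 mm lengthwise and aligned within 0.15 rad, bearing on the plate and let go (x of straightedge in the frame of jig_plate between -0.012 and 0.012 m and y of straightedge in the frame of jig_plate between -0.015 and 0.015 m and angle between the y axis of straightedge and the y axis of jig_plate, either way round below 0.15 rad and contact force between each of the arm, the fingers and straightedge below 0.2 N and contact force between straightedge and jig_plate above 1 N), for 0.2 s.
2. its left end is pressed down onto the left end rail (over 8 N between straightedge and plate, its own 3 N weight included; pressed end within 1.5 mm of the rail, far end more than 3 mm up) (x of straightedge in the frame of jig_plate between -0.012 and 0.012 m and y of straightedge in the frame of jig_plate between -0.015 and 0.015 m and angle between the y axis of straightedge and the y axis of jig_plate, either way round below 0.15 rad and contact force between straightedge and jig_plate above 8 N and ((y of end_a in the frame of jig_plate above 0 m and z of end_a in the frame of jig_plate below 0.0465 m and z of end_b in the frame of jig_plate above 0.048 m) or (y of end_b in the frame of jig_plate above 0 m and z of end_b in the frame of jig_plate below 0.0465 m and z of end_a in the frame of jig_plate above 0.048 m))), for 0.2 s.
3. then its right end is pressed down onto the right end rail in the same way, the left end rocking up (x of straightedge in the frame of jig_plate between -0.012 and 0.012 m and y of straightedge in the frame of jig_plate between -0.015 and 0.015 m and angle between the y axis of straightedge and the y axis of jig_plate, either way round below 0.15 rad and contact force between straightedge and jig_plate above 8 N and ((y of end_a in the frame of jig_plate below 0 m and z of end_a in the frame of jig_plate below 0.0465 m and z of end_b in the frame of jig_plate above 0.048 m) or (y of end_b in the frame of jig_plate below 0 m and z of end_b in the frame of jig_plate below 0.0465 m and z of end_a in the frame of jig_plate above 0.048 m))), for 0.2 s.
4. the middle rail is pressed home: both ends of the straightedge are within 1.5 mm of the end rails at once, under more than 8 N (x of straightedge in the frame of jig_plate between -0.012 and 0.012 m and y of straightedge in the frame of jig_plate between -0.015 and 0.015 m and angle between the y axis of straightedge and the y axis of jig_plate, either way round below 0.15 rad and contact force between straightedge and jig_plate above 8 N and z of each of end_a, end_b in the frame of jig_plate below 0.0465 m), for 0.2 s.
At the end, for the whole second after the job is handed in: the straightedge lies released and at rest along the jig plate, within 12 mm of its centre line, centred within 15 mm lengthwise and aligned within 0.15 rad, both its ends within 1.5 mm of the end rails' tops (so the middle rail is home) (all of step 1 and z of each of end_a, end_b in the frame of jig_plate below 0.0465 m and linear speed of straightedge below 0.01 m/s and angular speed of straightedge below 0.05 rad/s); the robot touches nothing.
It fails at once if more than 28 N between straightedge and jig plate (contact force between straightedge and jig_plate above 28 N).
It fails at once if more than 20 N between straightedge and jig plate while one end of the straightedge stands over 3 mm clear of its end rail (rocking) (x of straightedge in the frame of jig_plate between -0.012 and 0.012 m and y of straightedge in the frame of jig_plate between -0.015 and 0.015 m and angle between the y axis of straightedge and the y axis of jig_plate, either way round below 0.15 rad and contact force between straightedge and jig_plate above 20 N and z of any of end_a, end_b in the frame of jig_plate above 0.048 m).
It fails at once if the fingers push on the plate or its rail themselves (over 8 N) (contact force between the fingers and jig_plate above 8 N).
It fails at once if the vial, sanding drum, tube or pliers is moved more than 30 mm (distance of any of vial_i, drum_3, tube_blue, pliers from where it was at the start of the episode above 0.03 m).
It also fails if it takes over 58 s, if anything falls off the work surface, if the arm or the gripper's body presses on something with over 40 N, if the wrist force passes 120 N, or if a joint passes its speed limit or range.

ROBOT

A 7-joint arm with a two-finger parallel gripper is mounted at the origin on a cart in front of the work surface, level with it; the furniture and walls round the work are solid. World frame = base frame: x ahead of the robot, y to its left, z up, the work surface at z = 0. Lengths are in m, angles in rad, forces in N, time in s.
With the tool pointing down it reaches from about 0.425 to 0.925 m from the base axis. Payload 6.8 kg.
Tool frame: the origin (TCP) lies between the finger pads; the fingertips stand r.tcp_to_tips ahead of it and the grasp point (between the pads) lies 3 mm ahead of it (r.tcp_to_tips is the distance from the TCP to the fingertips, in m); z points along the fingers, y is the line along which they close (so a half turn about z gives the same grasp; the last joint's range is limited). The gripper opens to 85 mm and grips with 20 to 120 N. Pads are 22 mm wide; open, the fingers measure 114 mm over their backs; the gripper's body (76 mm by 85 mm) begins 54 mm behind the grasp point. The pads swing forward as they close: fully open they stand 13 mm farther back than shut.
Start: joints at [-1.418, 0.477, 0.022, 1.555, -0.011, 1.109, -0.083], TCP at [0.174, 0.652, 0.253] pointing down, gripper open.
Joint ranges: [-2.96, 2.96], [-0.34, 2.1], [-1.41, 1.46], [0.24, 2.44], [-1.37, 4.51], [0.17, 1.92], [-2.96, 2.96]. Speed limits (rad/s): [2.39, 2.39, 3.14, 3.14, 3.14, 3.14, 3.14].

INTERFACE

Orientations are given as a rotation vector (axis times angle).
In Python, from bench import r gives the robot as it stands. The module is installed in compiled form; this text tells all that it offers.
- The arm moves only by the tool step_arm, never from a script. Its argument "moves" is a list of rows, each an object of numbers: "rx", "ry", "rz": the turn, a rotation vector about the tool's x, y, z in degrees; "dx", "dy", "dz": the shift along the tool's x, y, z in mm; "gripper": the opening, from -1 (shut) to 1 (fully open). In form: [{"rx": .., "ry": .., "rz": .., "dx": .., "dy": .., "dz": .., "gripper": ..}, ...]. A call has 1 to 20 rows; each row shifts and turns the commanded pose from where the row before left it, along the tool's axes as they then stand; what a row does not reach is not made up. A row lasts 1/8 s, in which the tool goes at most 62.5 mm and 10.7 degrees, less where a joint would pass 70% of its speed; a pose out of reach is approached as far as the arm can. A call is refused whole if a number of a shift passes 62.5 or a number of a turn 10.7, either way. A call with a gripper value outside its range is refused whole. The fingers move at their own pace and stop on an object; "grip_force" is the grip in N (left out, the last holds). Time passes only in rows, so rows that do not move let the fingers close. It gives the time, the measured TCP pose, the force, the opening and the grip force at its end, in the units of the state.
- r.get_obs(): the state, without advancing time (a new reading comes with each control period).
- r.grab_frame(name): name is "scene" or "top" or "wrist"; returns the picture (384x512x3 uint8, blue, green, red); there is no depth.
- r.camera_info(name): a dict with "mtx" (3x3 intrinsics, pixels), "D" ([k1, k2, p1, p2, k3] as OpenCV has them; the pictures are not rectified), "rvec" (rotation vector, rad) and "tvec" (3), from world to camera coordinates, as OpenCV has them. Camera axes: x right, y down, z forward; pixel columns grow to the right and rows downward; lengths in m; the calibration is good to about 2 mm. A picture is of the moment at which its call begins: read the wrist's pose just before it. camera_info takes no time and is no camera call; for the wrist camera it gives the pose at the moment of the call.
- r.hand_in(): hands the job in; it is judged then, once.
The state is a dict: "clock": time; "joints": joint angles; "qvel": joint speeds; "tau": joint torques, N m; "tcp_pos": TCP position; "orientation": TCP orientation; "contact_force": force on the tool from outside, world axes, zero at the start; "moment": the same for the moment, N m; "grip_width": finger opening in m; "gripper_force": force on a finger pad.
Only numpy, scipy, OpenCV 4.12 (cv2) and the standard library are available. Lean on these libraries where they do the work, as an engineer would, in place of code of your own. Each camera call takes 0.05 s, during which the arm holds its last target. There are 200 camera calls.

## Working session

There is one attempt and no reset: what is moved stays moved. The work goes in short steps, Python scripts to look and compute and a tool call to move; the robot and the scene stay as the last step left them, time stands still between calls to the robot, and variables do not carry over. Pictures are saved under pics/ and viewed, at most 10 in all, crops included, and the job is handed in when it is done.

Besides the shell and the picture viewer there is one more tool, called after "Request:" as name([rows], argument=value, ...), one row to a line, values as JSON. step_arm: Moves the arm, as the interface text tells. Its arguments: {"type":"object","properties":{"moves":{"type":"array","items":{"type":"object","properties":{"rx":{"type":"number"},"ry":{"type":"number"},"rz":{"type":"number"},"dx":{"type":"number"},"dy":{"type":"number"},"dz":{"type":"number"},"gripper":{"type":"number"}}}},"grip_force":{"type":"number"}},"required":["moves"]}

```bash
mkdir -p pics; cat > h.py <<'E'
import numpy as np, cv2
from bench import r
from scipy.spatial.transform import Rotation as R
def ray(ci,px,z):
    p=cv2.undistortPoints(np.array([[px]],float),ci["mtx"],ci["D"]).ravel()
    M=cv2.Rodrigues(np.array(ci["rvec"],float))[0];t=np.array(ci["tvec"],float).ravel()
    c=-M.T@t;d=M.T@np.array([p[0],p[1],1]);return c+d*(z-c[2])/d[2]
def proj(ci,P):
    return cv2.projectPoints(np.array(P,float).reshape(-1,1,3),np.array(ci["rvec"],float),np.array(ci["tvec"],float),np.array(ci["mtx"]),np.array(ci["D"]))[0].reshape(-1,2)
def fix(ci): return {k:np.array(v,float) for k,v in ci.items()}
E
python3 - <<'E'
from h import *
o=r.get_obs();print({k:np.round(v,3) for k,v in o.items()},r.tcp_to_tips)
print(R.from_rotvec(o["orientation"]).as_matrix().round(3))
for n in("top","scene"):
    ci=fix(r.camera_info(n));print(n,(-cv2.Rodrigues(ci["rvec"])[0].T@ci["tvec"].ravel()).round(3))
    cv2.imwrite(f"pics/{n}0.png",r.grab_frame(n))
a=cv2.imread("pics/top0.png");cv2.imwrite("pics/top0b.png",cv2.resize(a,(800,600)))
E
```

```text
{'clock': np.float64(0.0), 'joints': array([-1.418,  0.478,  0.022,  1.556, -0.012,  1.109, -0.083]), 'qvel': array([ 0.   ,  0.001,  0.   ,  0.   ,  0.001, -0.   ,  0.001]), 'tau': array([ 0.0000e+00, -5.9644e+01,  1.6080e+00, -2.8119e+01,  1.2000e-02,
        1.0000e-02,  0.0000e+00]), 'tcp_pos': array([0.174, 0.652, 0.252]), 'orientation': array([-4.080e-01, -3.115e+00,  3.000e-03]), 'contact_force': array([ 0.49 , -0.583,  1.165]), 'moment': array([-0.017, -0.011, -0.034]), 'gripper_force': np.float64(0.0), 'grip_width': np.float64(0.085)} 0.022
[[-0.966  0.258 -0.   ]
 [ 0.258  0.966 -0.002]
 [-0.    -0.002 -1.   ]]
top [ 0.268 -0.096  1.229]
scene [0.115 0.538 0.595]
```

View pics/top0b.png

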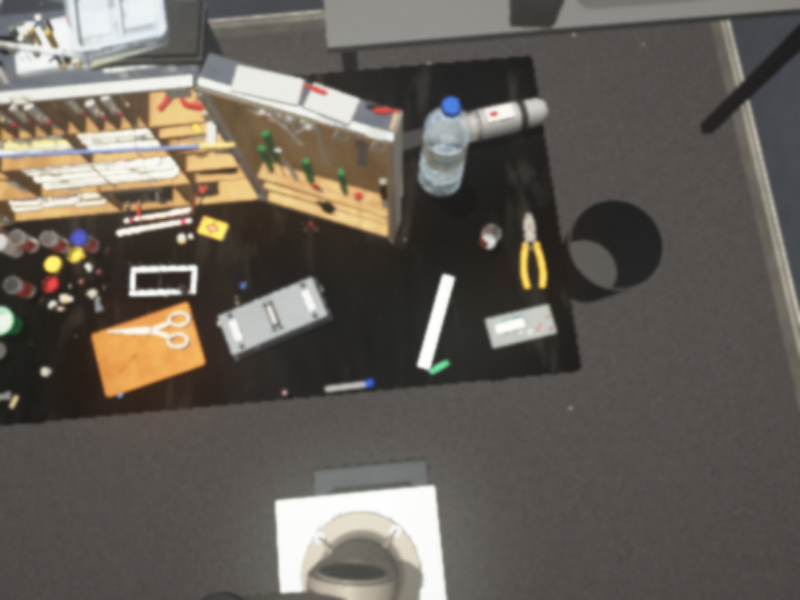

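View pics/scene0.png

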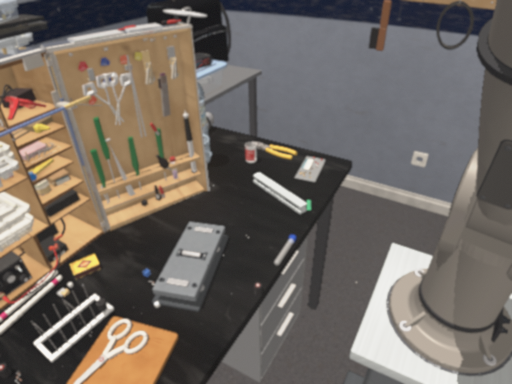

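The top view (800-px scale) shows the jig plate at about (274,317) with its rails at (232,330), (272,315) and (310,297). The straightedge runs from (447,277) to (425,368), the pliers are at (533,255), the vial at (490,236) and the tube at (350,385).

```bash
python3 - <<'E'
from h import *
a=cv2.imread("pics/top0.png");ci=fix(r.camera_info("top"))
def blob(roi,mask,z,name,amin=30,pick=None):
    x0,y0,x1,y1=roi;m=np.zeros(mask.shape,np.uint8);m[y0:y1,x0:x1]=mask[y0:y1,x0:x1]
    for c in cv2.findContours(m,cv2.RETR_EXTERNAL,cv2.CHAIN_APPROX_NONE)[0]:
        if cv2.contourArea(c)<amin: continue
        b=cv2.boxPoints(cv2.minAreaRect(c));P=np.array([ray(ci,p,z)[:2] for p in b])
        e1=P[1]-P[0];e2=P[2]-P[1];L=e1 if np.hypot(*e1)>np.hypot(*e2) else e2
        print(name,P.mean(0).round(4),"sides",np.hypot(*e1).round(3),np.hypot(*e2).round(3),"dir deg",np.degrees(np.arctan2(L[1],L[0])).round(1), cv2.contourArea(c))
g=a.min(2)
blob((255,165,300,245),(g>150).astype(np.uint8),.026,"bar")
blob((130,170,218,235),(g>70).astype(np.uint8),.042,"plate")
blob((135,175,215,230),(g>185).astype(np.uint8),.046,"rails",8)
E
```

```text
bar [ 0.478  -0.1949] sides 0.204 0.029 dir deg -21.2 474.5
plate [0.5222 0.1379] sides 0.228 0.115 dir deg -69.8 1977.5
rails [0.5194 0.1406] sides 0.008 0.036 dir deg -161.7 18.5
rails [0.4987 0.1933] sides 0.092 0.079 dir deg -70.5 575.0
rails [0.5346 0.086 ] sides 0.089 0.08 dir deg -71.6 569.0
```

Request:
step_arm([
  {"dx": -33,"dy": -17},
  {"dx": -33,"dy": -17},
  {"dx": -33,"dy": -17},
  {"dx": -33,"dy": -17},
  {"dx": -33,"dy": -17},
  {"dx": -33,"dy": -17},
  {"dx": -33,"dy": -17},
  {"dx": -33,"dy": -17},
  {"dx": -33,"dy": -17},
  {"dx": -33,"dy": -17},
  {"dx": -19,"dy": -40},
  {"dx": -19,"dy": -40},
  {"dx": -19,"dy": -40},
  {"dx": -19,"dy": -40},
  {"dx": -19,"dy": -40},
  {"dx": -19,"dy": -40},
  {},
])

```text
invalid input at $.moves[0]: expected keys rx, ry, rz, dx, dy, dz, gripper
```

```bash
python3 - <<'E'
from h import *
ci=fix(r.camera_info("wrist"));a=r.grab_frame("wrist");cv2.imwrite("pics/w1.png",a);np.savez("w1.npz",**ci)
print((-cv2.Rodrigues(ci["rvec"])[0].T@ci["tvec"].ravel()).round(3))
E
```

```text
[0.099 0.672 0.372]
```

View pics/w1.png

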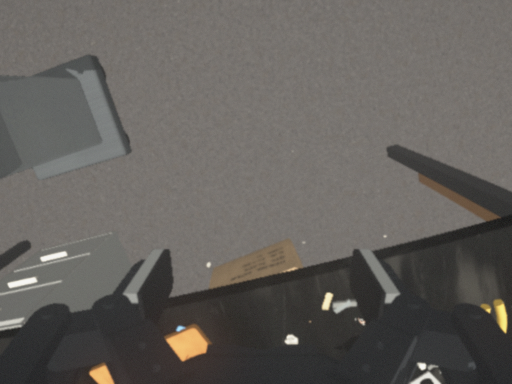

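The move was refused because every key is required. The wrist picture shows the floor and the bench edge only, with the fingers at (150,290) and (375,290).

Request:
step_arm([
  {"rx": 0,"ry": 0,"rz": 0,"dx": -33,"dy": -17,"dz": 0,"gripper": 1},
  {"rx": 0,"ry": 0,"rz": 0,"dx": -33,"dy": -17,"dz": 0,"gripper": 1},
  {"rx": 0,"ry": 0,"rz": 0,"dx": -33,"dy": -17,"dz": 0,"gripper": 1},
  {"rx": 0,"ry": 0,"rz": 0,"dx": -33,"dy": -17,"dz": 0,"gripper": 1},
  {"rx": 0,"ry": 0,"rz": 0,"dx": -33,"dy": -17,"dz": 0,"gripper": 1},
  {"rx": 0,"ry": 0,"rz": 0,"dx": -33,"dy": -17,"dz": 0,"gripper": 1},
  {"rx": 0,"ry": 0,"rz": 0,"dx": -33,"dy": -17,"dz": 0,"gripper": 1},
  {"rx": 0,"ry": 0,"rz": 0,"dx": -33,"dy": -17,"dz": 0,"gripper": 1},
  {"rx": 0,"ry": 0,"rz": 0,"dx": -33,"dy": -17,"dz": 0,"gripper": 1},
  {"rx": 0,"ry": 0,"rz": 0,"dx": -33,"dy": -17,"dz": 0,"gripper": 1},
  {"rx": 0,"ry": 0,"rz": 0,"dx": -26,"dy": -38,"dz": 0,"gripper": 1},
  {"rx": 0,"ry": 0,"rz": 0,"dx": -26,"dy": -38,"dz": 0,"gripper": 1},
  {"rx": 0,"ry": 0,"rz": 0,"dx": -26,"dy": -38,"dz": 0,"gripper": 1},
  {"rx": 0,"ry": 0,"rz": 0,"dx": -26,"dy": -38,"dz": 0,"gripper": 1},
  {"rx": 0,"ry": 0,"rz": 0,"dx": -26,"dy": -38,"dz": 0,"gripper": 1},
  {"rx": 0,"ry": 0,"rz": 0,"dx": -26,"dy": -38,"dz": 0,"gripper": 1},
  {"rx": 0,"ry": 0,"rz": 0,"dx": 0,"dy": 0,"dz": 0,"gripper": 1},
])

```text
clock: 2.28
tcp_pos: [0.542, 0.1375, 0.2533]
orientation: [0.42, 3.113, -0.003]
contact_force: [0.1, 0.5, -0.5]
grip_width: 0.0854
gripper_force: 0.0
```

```bash
python3 - <<'E'
from h import *
ci=fix(r.camera_info("wrist"));a=r.grab_frame("wrist");cv2.imwrite("pics/w2.png",a);np.savez("w2.npz",**ci)
print((-cv2.Rodrigues(ci["rvec"])[0].T@ci["tvec"].ravel()).round(3), proj(ci,[(.52,.14,.045)]))
E
```

```text
[0.467 0.159 0.373] [[257.82120662 147.80325321]]
```

View pics/w2.png

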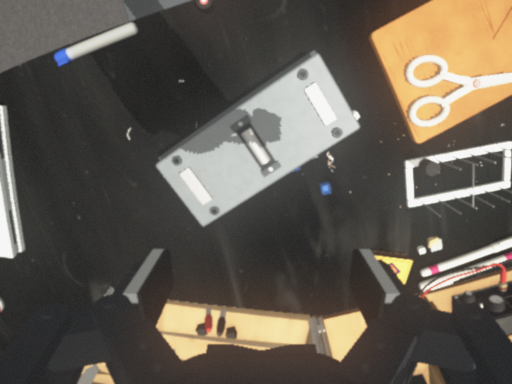

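The close view shows the plate with end rails at (195,187) and (320,104) and the middle rail at (258,147). The bar's end is at the far left edge.

```bash
python3 - <<'E'
from h import *
a=cv2.imread("pics/w2.png");ci=dict(np.load("w2.npz"))
m=(a.min(2)>195).astype(np.uint8)
C=[]
for x0,y0,x1,y1 in((175,160,220,210),(300,78,342,130)):
    s=np.zeros_like(m);s[y0:y1,x0:x1]=m[y0:y1,x0:x1]
    c=max(cv2.findContours(s,0,1)[0],key=cv2.contourArea)
    b=cv2.boxPoints(cv2.minAreaRect(c));P=np.array([ray(ci,p,.045)[:2] for p in b]);C.append(P.mean(0))
    print(P.mean(0).round(4),np.hypot(*(P[1]-P[0])).round(4),np.hypot(*(P[2]-P[1])).round(4))
d=C[1]-C[0];print("centre",(C[0]+C[1])/2,"dist",np.hypot(*d),"ydir",np.degrees(np.arctan2(d[1],d[0])))
o=r.get_obs();X=R.from_rotvec(o["orientation"]).as_matrix();print(X.round(3))
print("to bar [mm, tool]",((np.array([.478,-.195,.25])-o["tcp_pos"])@X*1000).round(1))
E
```

```text
[0.5423 0.0665] 0.0432 0.0561
[0.4934 0.2139] 0.0413 0.051
centre [0.51784952 0.14021956] dist 0.15534209906053179 ydir 108.3351573679044
[[-0.965  0.262 -0.   ]
 [ 0.262  0.965 -0.   ]
 [ 0.    -0.    -1.   ]]
to bar [mm, tool] [ -26.7 -340.3    3.3]
```

Request:
step_arm([
  {"rx": 0,"ry": 0,"rz": 0,"dx": -8,"dy": -34,"dz": 0,"gripper": 1},
  {"rx": 0,"ry": 0,"rz": 0,"dx": -8,"dy": -34,"dz": 0,"gripper": 1},
  {"rx": 0,"ry": 0,"rz": 0,"dx": -8,"dy": -34,"dz": 0,"gripper": 1},
  {"rx": 0,"ry": 0,"rz": 0,"dx": -8,"dy": -34,"dz": 0,"gripper": 1},
  {"rx": 0,"ry": 0,"rz": 0,"dx": -8,"dy": -34,"dz": 0,"gripper": 1},
  {"rx": 0,"ry": 0,"rz": 0,"dx": -8,"dy": -34,"dz": 0,"gripper": 1},
  {"rx": 0,"ry": 0,"rz": 0,"dx": -8,"dy": -34,"dz": 0,"gripper": 1},
  {"rx": 0,"ry": 0,"rz": 0,"dx": -8,"dy": -34,"dz": 0,"gripper": 1},
  {"rx": 0,"ry": 0,"rz": 0,"dx": -8,"dy": -34,"dz": 0,"gripper": 1},
  {"rx": 0,"ry": 0,"rz": 0,"dx": -8,"dy": -34,"dz": 0,"gripper": 1},
  {"rx": 0,"ry": 0,"rz": 6,"dx": 0,"dy": 0,"dz": 0,"gripper": 1},
  {"rx": 0,"ry": 0,"rz": 0,"dx": 0,"dy": 0,"dz": 0,"gripper": 1},
])

```text
clock: 3.82
tcp_pos: [0.531, -0.2054, 0.2529]
orientation: [-0.567, -3.089, -0.001]
contact_force: [0.3, 1.2, -0.8]
grip_width: 0.0854
gripper_force: 0.0
```

```bash
python3 - <<'E'
from h import *
a=cv2.imread("pics/w2.png");ci=dict(np.load("w2.npz"))
for th in(215,230,240):
  C=[]
  for x0,y0,x1,y1 in((175,160,220,210),(300,78,342,130)):
    s=np.zeros(a.shape[:2],np.uint8);s[y0:y1,x0:x1]=(a.min(2)>th)[y0:y1,x0:x1]
    cs=cv2.findContours(s,0,1)[0]
    if not cs: continue
    b=cv2.boxPoints(cv2.minAreaRect(max(cs,key=cv2.contourArea)));P=np.array([ray(ci,p,.045)[:2] for p in b]);C.append(P.mean(0))
    print(th,P.mean(0).round(4),np.hypot(*(P[1]-P[0])).round(4),np.hypot(*(P[2]-P[1])).round(4))
  if len(C)==2:d=C[1]-C[0];print("centre",(C[0]+C[1])/2,"dist",np.hypot(*d),"ydir",np.degrees(np.arctan2(d[1],d[0])))
ci=fix(r.camera_info("wrist"));a=r.grab_frame("wrist");cv2.imwrite("pics/w3.png",a);np.savez("w3.npz",**ci)
print(proj(ci,[(.478,-.195,.026)]))
E
```

```text
215 [0.5429 0.0623] 0.013 0.0433
215 [0.4939 0.2214] 0.0275 0.0485
centre [0.51841851 0.14184189] dist 0.16640656224314815 ydir 107.10318945787752
230 [0.5426 0.0624] 0.011 0.0411
230 [0.4934 0.214 ] 0.0131 0.0431
centre [0.51802627 0.13818406] dist 0.1594181885540106 ydir 107.96012238892826
240 [0.4935 0.2139] 0.0122 0.0424
[[252.18497183 116.61163296]]
```

View pics/w3.png

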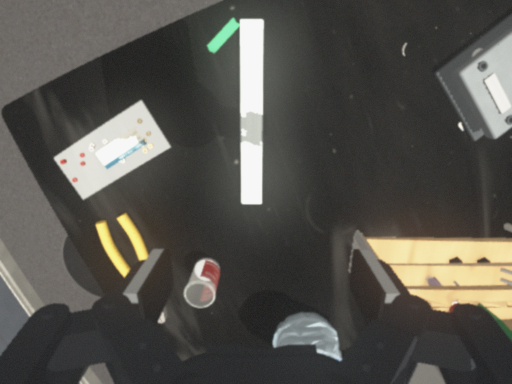

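The straightedge spans columns 240–264 and rows 18–205, with its middle at about (252,112). The vial at (203,283) is clear of the grasp area.

```bash
python3 - <<'E'
from h import *
a=cv2.imread("pics/w3.png");ci=dict(np.load("w3.npz"))
s=np.zeros(a.shape[:2],np.uint8);s[5:215,238:275]=(a.min(2)>110)[5:215,238:275]
b=cv2.boxPoints(cv2.minAreaRect(np.vstack([c for c in cv2.findContours(s,0,1)[0] if cv2.contourArea(c)>50])))
P=np.array([ray(ci,p,.026) for p in b]);c=P.mean(0);print(b.round(),c,np.hypot(*(P[1]-P[0])[:2]),np.hypot(*(P[2]-P[1])[:2]))
L=max([P[1]-P[0],P[2]-P[1]],key=np.linalg.norm);print("dir",np.degrees(np.arctan2(L[1],L[0])))
print("vial",ray(ci,(203,283),.06))
o=r.get_obs();X=R.from_rotvec(o["orientation"]).as_matrix();print("toolx",np.degrees(np.arctan2(X[1,0],X[0,0])),X[:,2])
c[2]=.018;print(((c-o["tcp_pos"])@X*1000).round(1))
E
```

```text
[[238.  18.]
 [264.  18.]
 [264. 204.]
 [238. 204.]] [ 0.47830919 -0.19660765  0.026     ] 0.026359215971775048 0.19999656380134226
dir -20.77848774663875
vial [ 0.63193077 -0.31641122  0.06      ]
toolx 159.307006306601 [-3.66844625e-04  7.46670943e-04 -9.99999654e-01]
[ 52.2 -10.8 235. ]
```

Request:
step_arm([
  {"rx": 0,"ry": 0,"rz": 0,"dx": 26,"dy": -5,"dz": 30,"gripper": 1},
  {"rx": 0,"ry": 0,"rz": 0,"dx": 26,"dy": -5,"dz": 40,"gripper": 1},
  {"rx": 0,"ry": 0,"rz": 0,"dx": 0,"dy": 0,"dz": 45,"gripper": 1},
  {"rx": 0,"ry": 0,"rz": 0,"dx": 0,"dy": 0,"dz": 45,"gripper": 1},
  {"rx": 0,"ry": 0,"rz": 0,"dx": 0,"dy": 0,"dz": 35,"gripper": 1},
  {"rx": 0,"ry": 0,"rz": 0,"dx": 0,"dy": 0,"dz": 20,"gripper": 1},
  {"rx": 0,"ry": 0,"rz": 0,"dx": 0,"dy": 0,"dz": 10,"gripper": 1},
  {"rx": 0,"ry": 0,"rz": 0,"dx": 0,"dy": 0,"dz": 0,"gripper": 1},
  {"rx": 0,"ry": 0,"rz": 0,"dx": 0,"dy": 0,"dz": 0,"gripper": -1},
  {"rx": 0,"ry": 0,"rz": 0,"dx": 0,"dy": 0,"dz": 0,"gripper": -1},
  {"rx": 0,"ry": 0,"rz": 0,"dx": 0,"dy": 0,"dz": 0,"gripper": -1},
  {"rx": 0,"ry": 0,"rz": 0,"dx": 0,"dy": 0,"dz": 0,"gripper": -1},
  {"rx": 0,"ry": 0,"rz": 0,"dx": 0,"dy": 0,"dz": 0,"gripper": -1},
], grip_force=40)

```text
clock: 5.5
tcp_pos: [0.4787, -0.1975, 0.0288]
orientation: [0.571, 3.089, 0.001]
contact_force: [-1.8, 0.6, 5.8]
grip_width: 0.023
gripper_force: 39.1
```

Request:
step_arm([
  {"rx": 0,"ry": 0,"rz": 0,"dx": 0,"dy": 0,"dz": -15,"gripper": -1},
  {"rx": 0,"ry": 0,"rz": 0,"dx": 0,"dy": 0,"dz": -40,"gripper": -1},
  {"rx": 0,"ry": 0,"rz": 0,"dx": 0,"dy": 0,"dz": -45,"gripper": -1},
  {"rx": 0,"ry": 0,"rz": 0,"dx": 8,"dy": 33,"dz": 0,"gripper": -1},
  {"rx": 0,"ry": 0,"rz": 0,"dx": 8,"dy": 33,"dz": 0,"gripper": -1},
  {"rx": 0,"ry": 0,"rz": 0,"dx": 8,"dy": 33,"dz": 0,"gripper": -1},
  {"rx": 0,"ry": 0,"rz": 0,"dx": 8,"dy": 33,"dz": 0,"gripper": -1},
  {"rx": 0,"ry": 0,"rz": 0,"dx": 8,"dy": 33,"dz": 0,"gripper": -1},
  {"rx": 0,"ry": 0,"rz": 0,"dx": 8,"dy": 33,"dz": 0,"gripper": -1},
  {"rx": 0,"ry": 0,"rz": 0,"dx": 8,"dy": 33,"dz": 0,"gripper": -1},
  {"rx": 0,"ry": 0,"rz": 0,"dx": 8,"dy": 33,"dz": 0,"gripper": -1},
  {"rx": 0,"ry": 0,"rz": 0,"dx": 8,"dy": 33,"dz": 0,"gripper": -1},
  {"rx": 0,"ry": 0,"rz": 0,"dx": 10,"dy": 31,"dz": 0,"gripper": -1},
  {"rx": 0,"ry": 0,"rz": 8.5,"dx": 0,"dy": 0,"dz": 0,"gripper": -1},
  {"rx": 0,"ry": 0,"rz": 8.5,"dx": 0,"dy": 0,"dz": 0,"gripper": -1},
  {"rx": 0,"ry": 0,"rz": 8.5,"dx": 0,"dy": 0,"dz": 0,"gripper": -1},
  {"rx": 0,"ry": 0,"rz": 8.5,"dx": 0,"dy": 0,"dz": 0,"gripper": -1},
  {"rx": 0,"ry": 0,"rz": 8.5,"dx": 0,"dy": 0,"dz": 0,"gripper": -1},
  {"rx": 0,"ry": 0,"rz": 8.5,"dx": 0,"dy": 0,"dz": 0,"gripper": -1},
  {"rx": 0,"ry": 0,"rz": 0,"dx": 0,"dy": 0,"dz": 0,"gripper": -1},
])

```text
clock: 8.0
tcp_pos: [0.5187, 0.1382, 0.1286]
orientation: [-1.843, -2.544, 0.001]
contact_force: [0.3, 1.4, -3.6]
grip_width: 0.0228
gripper_force: 40.2
```

```bash
python3 - <<'E'
from h import *
o=r.get_obs();X=R.from_rotvec(o["orientation"]).as_matrix();print(o["tcp_pos"],"toolx",np.degrees(np.arctan2(X[1,0],X[0,0])),X[:,2],o["contact_force"],o["grip_width"])
ci=fix(r.camera_info("wrist"));a=r.grab_frame("wrist");cv2.imwrite("pics/w4.png",a);np.savez("w4.npz",**ci)
y=np.array([np.cos(np.radians(108)),np.sin(np.radians(108)),0]);c=np.array([.518,.138,.045])
print(proj(ci,[c+.08*y,c,c-.08*y]).round())
E
```

```text
[0.51867709 0.13816732 0.12860652] toolx 108.14920219109402 [-4.15831468e-04 -2.42580930e-04 -9.99999884e-01] [ 0.31892506  1.43084414 -3.61266829] 0.02278727780494335
[[260.  90.]
 [260. 210.]
 [260. 305.]]
```

View pics/w4.png

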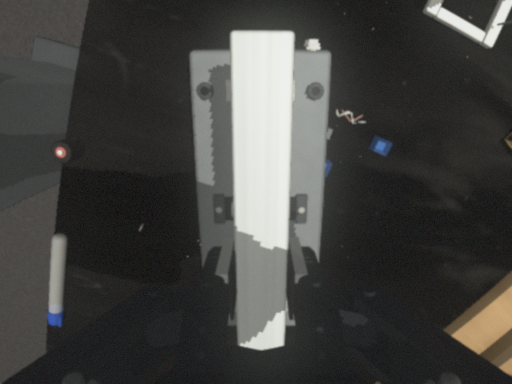

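Request:
step_arm([
  {"rx": 0,"ry": 0,"rz": 0,"dx": 0,"dy": 0,"dz": 20,"gripper": -1},
  {"rx": 0,"ry": 0,"rz": 0,"dx": 0,"dy": 0,"dz": 15,"gripper": -1},
  {"rx": 0,"ry": 0,"rz": 0,"dx": 0,"dy": 0,"dz": 9,"gripper": -1},
  {"rx": 0,"ry": 0,"rz": 0,"dx": 0,"dy": 0,"dz": 3,"gripper": -1},
  {"rx": 0,"ry": 0,"rz": 0,"dx": 0,"dy": 0,"dz": 0,"gripper": -1},
  {"rx": 0,"ry": 0,"rz": 0,"dx": 0,"dy": 0,"dz": 0,"gripper": -1},
])

```text
clock: 8.8
tcp_pos: [0.5195, 0.1381, 0.0817]
orientation: [1.845, 2.542, 0.001]
contact_force: [-0.6, 0.6, -4.1]
grip_width: 0.0232
gripper_force: 40.2
```

Request:
step_arm([
  {"rx": 0,"ry": 0,"rz": 0,"dx": 0,"dy": 0,"dz": 1,"gripper": -1},
  {"rx": 0,"ry": 0,"rz": 0,"dx": 0,"dy": 0,"dz": 0,"gripper": -1},
])

```text
clock: 9.05
tcp_pos: [0.5192, 0.1382, 0.0804]
orientation: [1.845, 2.543, 0.0]
contact_force: [-0.4, 0.5, -4.2]
grip_width: 0.023
gripper_force: 40.2
```

Request:
step_arm([
  {"rx": 0,"ry": 0,"rz": 0,"dx": 0,"dy": 0,"dz": 1,"gripper": -1},
  {"rx": 0,"ry": 0,"rz": 0,"dx": 0,"dy": 0,"dz": 0,"gripper": -1},
])

```text
clock: 9.3
tcp_pos: [0.519, 0.1381, 0.0792]
orientation: [-1.845, -2.542, 0.0]
contact_force: [0.3, -0.3, -3.3]
grip_width: 0.023
gripper_force: 40.2
```

Request:
step_arm([
  {"rx": 0,"ry": 0,"rz": 0,"dx": 0,"dy": 0,"dz": 0.7,"gripper": -1},
  {"rx": 0,"ry": 0,"rz": 0,"dx": 0,"dy": 0,"dz": 0,"gripper": -1},
])

```text
clock: 9.55
tcp_pos: [0.5191, 0.1381, 0.0785]
orientation: [-1.845, -2.542, 0.0]
contact_force: [0.4, 0.2, -3.3]
grip_width: 0.023
gripper_force: 40.2
```

Request:
step_arm([
  {"rx": 0,"ry": 0,"rz": 0,"dx": 0,"dy": 0,"dz": 0.7,"gripper": -1},
  {"rx": 0,"ry": 0,"rz": 0,"dx": 0,"dy": 0,"dz": 0,"gripper": -1},
])

```text
clock: 9.8
tcp_pos: [0.5191, 0.1381, 0.0779]
orientation: [-1.845, -2.543, 0.0]
contact_force: [-0.5, -0.6, -3.2]
grip_width: 0.0231
gripper_force: 40.2
```

Request:
step_arm([
  {"rx": 0,"ry": 0,"rz": 0,"dx": 0,"dy": 0,"dz": 0.6,"gripper": -1},
  {"rx": 0,"ry": 0,"rz": 0,"dx": 0,"dy": 0,"dz": 0,"gripper": -1},
])

```text
clock: 10.05
tcp_pos: [0.5192, 0.1381, 0.0776]
orientation: [-1.845, -2.542, -0.0]
contact_force: [-1.1, -0.2, 2.5]
grip_width: 0.023
gripper_force: 40.9
```

Request:
step_arm([
  {"rx": 0,"ry": 0,"rz": 0,"dx": 0,"dy": 0,"dz": -0.3,"gripper": 0.2},
  {"rx": 0,"ry": 0,"rz": 0,"dx": 0,"dy": 0,"dz": 0,"gripper": 0.2},
  {"rx": 0,"ry": 0,"rz": 0,"dx": 0,"dy": 0,"dz": 0,"gripper": 0.2},
  {"rx": 0,"ry": 0,"rz": 0,"dx": 0,"dy": 0,"dz": -10,"gripper": 0.2},
  {"rx": 0,"ry": 0,"rz": 0,"dx": 0,"dy": 0,"dz": -30,"gripper": 0.2},
  {"rx": 0,"ry": 0,"rz": 0,"dx": -30,"dy": 0,"dz": -40,"gripper": 0.2},
  {"rx": 0,"ry": 0,"rz": 0,"dx": -50,"dy": 0,"dz": -30,"gripper": -1},
  {"rx": 0,"ry": 0,"rz": 0,"dx": -20,"dy": 0,"dz": 0,"gripper": -1},
  {"rx": 0,"ry": 0,"rz": 0,"dx": 0,"dy": 0,"dz": 0,"gripper": -1},
  {"rx": 0,"ry": 0,"rz": 0,"dx": 0,"dy": 0,"dz": 0,"gripper": -1},
])

```text
clock: 11.3
tcp_pos: [0.5495, 0.0443, 0.1873]
orientation: [-1.843, -2.543, 0.0]
contact_force: [0.0, 1.2, -0.6]
grip_width: -0.0002
gripper_force: 0.0
```

```bash
python3 - <<'E'
from h import *
o=r.get_obs();print(o["tcp_pos"],o["contact_force"],o["grip_width"])
ci=fix(r.camera_info("wrist"));a=r.grab_frame("wrist");np.savez("w5.npz",**ci)
y=np.array([np.cos(np.radians(108)),np.sin(np.radians(108)),0]);c=np.array([.518,.138,.075])
cv2.imwrite("pics/w5.png",a)
print(proj(ci,[c+.1*y,c,c-.1*y]).round())
E
```

```text
[0.5495252  0.04432421 0.18727591] [ 0.01251718  1.18230746 -0.61643312] -0.00017228984171387
[[259. -95.]
 [259.  63.]
 [260. 199.]]
```

View pics/w5.png

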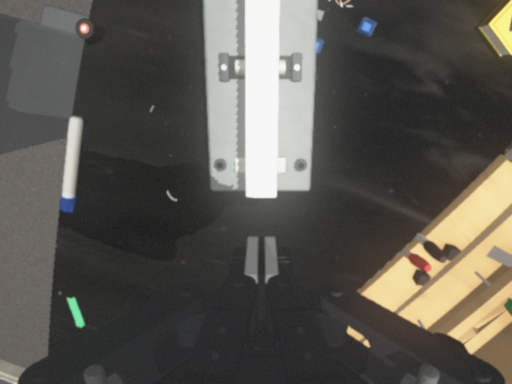

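The bar lies centred on the plate, at columns 247–278 with its end at row 197 (predicted column 259, row 199). Next I move over the left end.

Request:
step_arm([
  {"rx": 0,"ry": 0,"rz": 0,"dx": 30,"dy": 0,"dz": 0,"gripper": -1},
  {"rx": 0,"ry": 0,"rz": 0,"dx": 40,"dy": 0,"dz": 0,"gripper": -1},
  {"rx": 0,"ry": 0,"rz": 0,"dx": 40,"dy": 0,"dz": 0,"gripper": -1},
  {"rx": 0,"ry": 0,"rz": 0,"dx": 40,"dy": 0,"dz": 20,"gripper": -1},
  {"rx": 0,"ry": 0,"rz": 0,"dx": 29,"dy": 0,"dz": 25,"gripper": -1},
  {"rx": 0,"ry": 0,"rz": 0,"dx": 0,"dy": 0,"dz": 20,"gripper": -1},
  {"rx": 0,"ry": 0,"rz": 0,"dx": 0,"dy": 0,"dz": 10,"gripper": -1},
  {"rx": 0,"ry": 0,"rz": 0,"dx": 0,"dy": 0,"dz": 3,"gripper": -1},
  {"rx": 0,"ry": 0,"rz": 0,"dx": 0,"dy": 0,"dz": 2,"gripper": -1},
  {"rx": 0,"ry": 0,"rz": 0,"dx": 0,"dy": 0,"dz": 2,"gripper": -1},
  {"rx": 0,"ry": 0,"rz": 0,"dx": 0,"dy": 0,"dz": 2,"gripper": -1},
  {"rx": 0,"ry": 0,"rz": 0,"dx": 0,"dy": 0,"dz": 2,"gripper": -1},
  {"rx": 0,"ry": 0,"rz": 0,"dx": 0,"dy": 0,"dz": 0,"gripper": -1},
])

```text
clock: 12.98
tcp_pos: [0.4946, 0.2131, 0.1015]
orientation: [-1.845, -2.542, 0.0]
contact_force: [0.1, -0.1, -0.1]
grip_width: 0.0
gripper_force: 0.0
```

Request:
step_arm([
  {"rx": 0,"ry": 0,"rz": 0,"dx": 0,"dy": 0,"dz": 1,"gripper": -1},
  {"rx": 0,"ry": 0,"rz": 0,"dx": 0,"dy": 0,"dz": 0,"gripper": -1},
])

```text
clock: 13.22
tcp_pos: [0.4946, 0.2132, 0.1006]
orientation: [-1.845, -2.543, 0.0]
contact_force: [0.3, 0.0, 0.5]
grip_width: -0.0001
gripper_force: 0.0
```

Request:
step_arm([
  {"rx": 0,"ry": 0,"rz": 0,"dx": 0,"dy": 0,"dz": 1.5,"gripper": -1},
  {"rx": 0,"ry": 0,"rz": 0,"dx": 0,"dy": 0,"dz": 1.5,"gripper": -1},
  {"rx": 0,"ry": 0,"rz": 0,"dx": 0,"dy": 0,"dz": 0,"gripper": -1},
])

```text
clock: 13.6
tcp_pos: [0.4945, 0.2132, 0.0974]
orientation: [-1.845, -2.542, 0.0]
contact_force: [0.2, 0.6, 0.1]
grip_width: -0.0002
gripper_force: 0.0
```

Request:
step_arm([
  {"rx": 0,"ry": 0,"rz": 0,"dx": 0,"dy": 0,"dz": 1,"gripper": -1},
  {"rx": 0,"ry": 0,"rz": 0,"dx": 0,"dy": 0,"dz": 0,"gripper": -1},
])

```text
clock: 13.85
tcp_pos: [0.4946, 0.2132, 0.0965]
orientation: [-1.845, -2.542, 0.0]
contact_force: [1.3, 0.3, -0.3]
grip_width: -0.0001
gripper_force: 0.0
```

Request:
step_arm([
  {"rx": 0,"ry": 0,"rz": 0,"dx": 0,"dy": 0,"dz": 1,"gripper": -1},
  {"rx": 0,"ry": 0,"rz": 0,"dx": 0,"dy": 0,"dz": 0,"gripper": -1},
])

```text
clock: 14.1
tcp_pos: [0.4946, 0.2132, 0.0955]
orientation: [-1.845, -2.542, 0.0]
contact_force: [-0.2, 0.2, 0.1]
grip_width: -0.0001
gripper_force: 0.0
```

Request:
step_arm([
  {"rx": 0,"ry": 0,"rz": 0,"dx": 0,"dy": 0,"dz": 1,"gripper": -1},
  {"rx": 0,"ry": 0,"rz": 0,"dx": 0,"dy": 0,"dz": 0,"gripper": -1},
])

```text
clock: 14.35
tcp_pos: [0.4946, 0.2132, 0.0945]
orientation: [-1.845, -2.543, 0.0]
contact_force: [0.9, -0.7, 0.3]
grip_width: 0.0
gripper_force: 0.0
```

Request:
step_arm([
  {"rx": 0,"ry": 0,"rz": 0,"dx": 0,"dy": 0,"dz": 0.6,"gripper": -1},
  {"rx": 0,"ry": 0,"rz": 0,"dx": 0,"dy": 0,"dz": 0,"gripper": -1},
])

```text
clock: 14.6
tcp_pos: [0.4946, 0.2132, 0.0939]
orientation: [-1.845, -2.542, 0.0]
contact_force: [0.1, -0.4, 0.6]
grip_width: -0.0002
gripper_force: 0.0
```

Request:
step_arm([
  {"rx": 0,"ry": 0,"rz": 0,"dx": 0,"dy": 0,"dz": 0.6,"gripper": -1},
  {"rx": 0,"ry": 0,"rz": 0,"dx": 0,"dy": 0,"dz": 0,"gripper": -1},
])

```text
clock: 14.85
tcp_pos: [0.4948, 0.2132, 0.0936]
orientation: [-1.845, -2.542, -0.0]
contact_force: [-1.0, -0.2, 3.2]
grip_width: 0.0001
gripper_force: 1.5
```

Request:
step_arm([
  {"rx": 0,"ry": 0,"rz": 0,"dx": 0,"dy": 0,"dz": 0.4,"gripper": -1},
  {"rx": 0,"ry": 0,"rz": 0,"dx": 0,"dy": 0,"dz": 0,"gripper": -1},
])

```text
clock: 15.1
tcp_pos: [0.4947, 0.2133, 0.0932]
orientation: [1.845, 2.542, 0.0]
contact_force: [-0.8, -0.7, 3.6]
grip_width: -0.0002
gripper_force: 2.2
```

Request:
step_arm([
  {"rx": 0,"ry": 0,"rz": 0,"dx": 0,"dy": 0,"dz": 0.5,"gripper": -1},
  {"rx": 0,"ry": 0,"rz": 0,"dx": 0,"dy": 0,"dz": 0,"gripper": -1},
])

```text
clock: 15.35
tcp_pos: [0.4947, 0.2132, 0.0926]
orientation: [1.845, 2.542, 0.0]
contact_force: [-1.1, -0.2, 3.8]
grip_width: -0.0004
gripper_force: 2.4
```

Request:
step_arm([
  {"rx": 0,"ry": 0,"rz": 0,"dx": 0,"dy": 0,"dz": 0.5,"gripper": -1},
  {"rx": 0,"ry": 0,"rz": 0,"dx": 0,"dy": 0,"dz": 0,"gripper": -1},
])

```text
clock: 15.6
tcp_pos: [0.4948, 0.2133, 0.0921]
orientation: [1.845, 2.542, 0.0]
contact_force: [-1.9, 0.1, 6.0]
grip_width: 0.0003
gripper_force: 2.9
```

Request:
step_arm([
  {"rx": 0,"ry": 0,"rz": 0,"dx": 0,"dy": 0,"dz": 0.8,"gripper": -1},
  {"rx": 0,"ry": 0,"rz": 0,"dx": 0,"dy": 0,"dz": 0,"gripper": -1},
  {"rx": 0,"ry": 0,"rz": 0,"dx": 0,"dy": 0,"dz": 0,"gripper": -1},
])

```text
clock: 15.98
tcp_pos: [0.4948, 0.2132, 0.0914]
orientation: [-1.845, -2.542, -0.0]
contact_force: [-1.9, -0.3, 8.0]
grip_width: -0.0002
gripper_force: 3.5
```

```bash
python3 - <<'E'
from h import *
print(r.get_obs()["contact_force"])
cv2.imwrite("pics/w6.png",r.grab_frame("wrist")); np.savez("w6.npz",**fix(r.camera_info("wrist")))
a=r.grab_frame("scene");cv2.imwrite("pics/s6.png",cv2.resize(a[200:330,130:260],None,fx=4.5,fy=4.5,interpolation=cv2.INTER_CUBIC))
E
```

```text
[-1.88223478 -0.26598721  7.99883806]
```

View pics/s6.png

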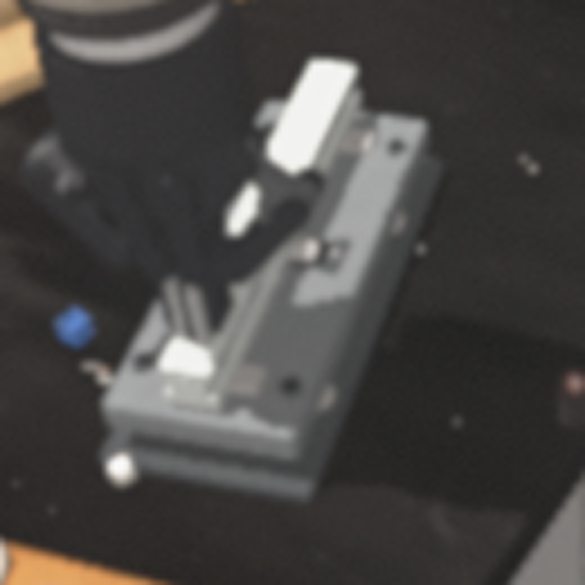

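The scene crop shows the left (near) end pressed down on its rail under the fingers at (190,355), while the far end at (330,70) stands up. Now I do the right end.

Request:
step_arm([
  {"rx": 0,"ry": 0,"rz": 0,"dx": 0,"dy": 0,"dz": -2,"gripper": -1},
  {"rx": 0,"ry": 0,"rz": 0,"dx": 0,"dy": 0,"dz": -3,"gripper": -1},
  {"rx": 0,"ry": 0,"rz": 0,"dx": 0,"dy": 0,"dz": -20,"gripper": -1},
  {"rx": 0,"ry": 0,"rz": 0,"dx": -20,"dy": 0,"dz": -15,"gripper": -1},
  {"rx": 0,"ry": 0,"rz": 0,"dx": -40,"dy": 0,"dz": 0,"gripper": -1},
  {"rx": 0,"ry": 0,"rz": 0,"dx": -40,"dy": 0,"dz": 0,"gripper": -1},
  {"rx": 0,"ry": 0,"rz": 0,"dx": -40,"dy": 0,"dz": 0,"gripper": -1},
  {"rx": 0,"ry": 0,"rz": 0,"dx": -18,"dy": 0,"dz": 10,"gripper": -1},
  {"rx": 0,"ry": 0,"rz": 0,"dx": 0,"dy": 0,"dz": 10,"gripper": -1},
  {"rx": 0,"ry": 0,"rz": 0,"dx": 0,"dy": 0,"dz": 6,"gripper": -1},
  {"rx": 0,"ry": 0,"rz": 0,"dx": 0,"dy": 0,"dz": 0,"gripper": -1},
])

```text
clock: 17.45
tcp_pos: [0.5429, 0.064, 0.1046]
orientation: [-1.842, -2.543, 0.001]
contact_force: [0.3, 0.7, -1.1]
grip_width: -0.0001
gripper_force: 0.0
```

Request:
step_arm([
  {"rx": 0,"ry": 0,"rz": 0,"dx": 0,"dy": 0,"dz": 1,"gripper": -1},
  {"rx": 0,"ry": 0,"rz": 0,"dx": 0,"dy": 0,"dz": 1,"gripper": -1},
  {"rx": 0,"ry": 0,"rz": 0,"dx": 0,"dy": 0,"dz": 1,"gripper": -1},
  {"rx": 0,"ry": 0,"rz": 0,"dx": 0,"dy": 0,"dz": 0,"gripper": -1},
])

```text
clock: 17.95
tcp_pos: [0.5436, 0.063, 0.1022]
orientation: [-1.845, -2.543, -0.0]
contact_force: [-0.1, -0.1, 0.6]
grip_width: 0.0001
gripper_force: 0.0
```

Request:
step_arm([
  {"rx": 0,"ry": 0,"rz": 0,"dx": 0,"dy": 0,"dz": 1,"gripper": -1},
  {"rx": 0,"ry": 0,"rz": 0,"dx": 0,"dy": 0,"dz": 1,"gripper": -1},
  {"rx": 0,"ry": 0,"rz": 0,"dx": 0,"dy": 0,"dz": 1,"gripper": -1},
  {"rx": 0,"ry": 0,"rz": 0,"dx": 0,"dy": 0,"dz": 0,"gripper": -1},
])

```text
clock: 18.45
tcp_pos: [0.5435, 0.063, 0.0991]
orientation: [-1.845, -2.542, 0.0]
contact_force: [-1.0, -0.6, 0.1]
grip_width: 0.0002
gripper_force: 0.0
```

Request:
step_arm([
  {"rx": 0,"ry": 0,"rz": 0,"dx": 0,"dy": 0,"dz": 1,"gripper": -1},
  {"rx": 0,"ry": 0,"rz": 0,"dx": 0,"dy": 0,"dz": 1,"gripper": -1},
  {"rx": 0,"ry": 0,"rz": 0,"dx": 0,"dy": 0,"dz": 1,"gripper": -1},
  {"rx": 0,"ry": 0,"rz": 0,"dx": 0,"dy": 0,"dz": 0,"gripper": -1},
])

```text
clock: 18.95
tcp_pos: [0.5435, 0.0629, 0.0961]
orientation: [-1.845, -2.542, 0.0]
contact_force: [-1.0, 0.0, -0.4]
grip_width: -0.0001
gripper_force: 0.0
```

Request:
step_arm([
  {"rx": 0,"ry": 0,"rz": 0,"dx": 0,"dy": 0,"dz": 1,"gripper": -1},
  {"rx": 0,"ry": 0,"rz": 0,"dx": 0,"dy": 0,"dz": 1,"gripper": -1},
  {"rx": 0,"ry": 0,"rz": 0,"dx": 0,"dy": 0,"dz": 0,"gripper": -1},
])

```text
clock: 19.32
tcp_pos: [0.5435, 0.063, 0.0941]
orientation: [-1.845, -2.542, 0.0]
contact_force: [-0.4, -0.0, 0.5]
grip_width: -0.0
gripper_force: 0.0
```

Request:
step_arm([
  {"rx": 0,"ry": 0,"rz": 0,"dx": 0,"dy": 0,"dz": 0.7,"gripper": -1},
  {"rx": 0,"ry": 0,"rz": 0,"dx": 0,"dy": 0,"dz": 0.6,"gripper": -1},
  {"rx": 0,"ry": 0,"rz": 0,"dx": 0,"dy": 0,"dz": 0,"gripper": -1},
])

```text
clock: 19.7
tcp_pos: [0.5437, 0.063, 0.0931]
orientation: [1.845, 2.542, 0.0]
contact_force: [-1.4, -1.1, 4.8]
grip_width: -0.0001
gripper_force: 2.0
```

Request:
step_arm([
  {"rx": 0,"ry": 0,"rz": 0,"dx": 0,"dy": 0,"dz": 0.6,"gripper": -1},
  {"rx": 0,"ry": 0,"rz": 0,"dx": 0,"dy": 0,"dz": 0,"gripper": -1},
])

```text
clock: 19.95
tcp_pos: [0.5437, 0.063, 0.0925]
orientation: [1.845, 2.542, 0.001]
contact_force: [-0.9, -0.6, 4.3]
grip_width: -0.0002
gripper_force: 2.5
```

Request:
step_arm([
  {"rx": 0,"ry": 0,"rz": 0,"dx": 0,"dy": 0,"dz": 0.6,"gripper": -1},
  {"rx": 0,"ry": 0,"rz": 0,"dx": 0,"dy": 0,"dz": 0.6,"gripper": -1},
  {"rx": 0,"ry": 0,"rz": 0,"dx": 0,"dy": 0,"dz": 0,"gripper": -1},
  {"rx": 0,"ry": 0,"rz": 0,"dx": 0,"dy": 0,"dz": 0,"gripper": -1},
  {"rx": 0,"ry": 0,"rz": 0,"dx": 0,"dy": 0,"dz": 0,"gripper": -1},
])

```text
clock: 20.58
tcp_pos: [0.5438, 0.063, 0.0915]
orientation: [1.845, 2.542, 0.001]
contact_force: [-0.5, 0.6, 7.7]
grip_width: 0.0003
gripper_force: 3.5
```

```bash
python3 - <<'E'
from h import *
print(r.get_obs()["contact_force"])
a=r.grab_frame("scene");cv2.imwrite("pics/s7.png",cv2.resize(a[200:330,130:260],None,fx=4.5,fy=4.5,interpolation=cv2.INTER_CUBIC))
E
```

```text
[-0.4844381   0.61456719  7.7365829 ]
```

View pics/s7.png

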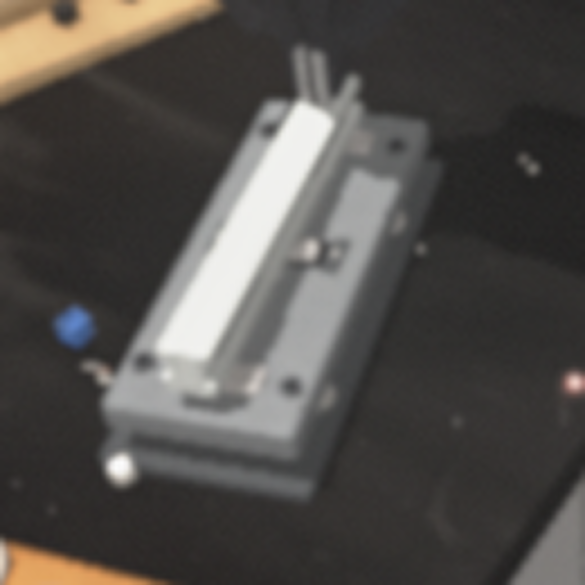

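The left end now stands up at (190,365), with a gap over its rail, so the rock is felt both ways. Next I press the middle.

Request:
step_arm([
  {"rx": 0,"ry": 0,"rz": 0,"dx": 0,"dy": 0,"dz": -2,"gripper": -1},
  {"rx": 0,"ry": 0,"rz": 0,"dx": 0,"dy": 0,"dz": -3,"gripper": -1},
  {"rx": 0,"ry": 0,"rz": 0,"dx": 0,"dy": 0,"dz": -20,"gripper": -1},
  {"rx": 0,"ry": 0,"rz": 0,"dx": 20,"dy": 0,"dz": -5,"gripper": -1},
  {"rx": 0,"ry": 0,"rz": 0,"dx": 30,"dy": 0,"dz": 0,"gripper": -1},
  {"rx": 0,"ry": 0,"rz": 0,"dx": 29,"dy": 0,"dz": 5,"gripper": -1},
  {"rx": 0,"ry": 0,"rz": 0,"dx": 0,"dy": 0,"dz": 12,"gripper": -1},
  {"rx": 0,"ry": 0,"rz": 0,"dx": 0,"dy": 0,"dz": 4,"gripper": -1},
  {"rx": 0,"ry": 0,"rz": 0,"dx": 0,"dy": 0,"dz": 0,"gripper": -1},
])

```text
clock: 21.75
tcp_pos: [0.5192, 0.1367, 0.0997]
orientation: [1.848, 2.541, -0.002]
contact_force: [0.2, 0.1, -0.4]
grip_width: 0.0001
gripper_force: 0.0
```

Request:
step_arm([
  {"rx": 0,"ry": 0,"rz": 0,"dx": 0,"dy": 0,"dz": 1,"gripper": -1},
  {"rx": 0,"ry": 0,"rz": 0,"dx": 0,"dy": 0,"dz": 1,"gripper": -1},
  {"rx": 0,"ry": 0,"rz": 0,"dx": 0,"dy": 0,"dz": 0,"gripper": -1},
])

```text
clock: 22.12
tcp_pos: [0.5192, 0.1379, 0.0982]
orientation: [1.846, 2.542, 0.0]
contact_force: [-0.6, 1.3, 0.2]
grip_width: -0.0
gripper_force: 0.0
```

Request:
step_arm([
  {"rx": 0,"ry": 0,"rz": 0,"dx": 0,"dy": 0,"dz": 0.7,"gripper": -1},
  {"rx": 0,"ry": 0,"rz": 0,"dx": 0,"dy": 0,"dz": 0,"gripper": -1},
])

```text
clock: 22.38
tcp_pos: [0.5191, 0.1381, 0.0974]
orientation: [-1.845, -2.543, -0.0]
contact_force: [0.1, 0.2, -0.5]
grip_width: -0.0001
gripper_force: 0.0
```

Request:
step_arm([
  {"rx": 0,"ry": 0,"rz": 0,"dx": 0,"dy": 0,"dz": 0.6,"gripper": -1},
  {"rx": 0,"ry": 0,"rz": 0,"dx": 0,"dy": 0,"dz": 0.6,"gripper": -1},
  {"rx": 0,"ry": 0,"rz": 0,"dx": 0,"dy": 0,"dz": 0,"gripper": -1},
])

```text
clock: 22.75
tcp_pos: [0.5194, 0.1378, 0.0964]
orientation: [1.846, 2.542, 0.0]
contact_force: [0.1, -0.3, 4.3]
grip_width: 0.0
gripper_force: 2.2
```

Request:
step_arm([
  {"rx": 0,"ry": 0,"rz": 0,"dx": 0,"dy": 0,"dz": 0.6,"gripper": -1},
  {"rx": 0,"ry": 0,"rz": 0,"dx": 0,"dy": 0,"dz": 0.4,"gripper": -1},
  {"rx": 0,"ry": 0,"rz": 0,"dx": 0,"dy": 0,"dz": 0,"gripper": -1},
])

```text
clock: 23.12
tcp_pos: [0.5194, 0.1379, 0.0955]
orientation: [1.845, 2.542, 0.001]
contact_force: [-0.5, -1.5, 4.9]
grip_width: -0.0
gripper_force: 2.9
```

Request:
step_arm([
  {"rx": 0,"ry": 0,"rz": 0,"dx": 0,"dy": 0,"dz": 0.5,"gripper": -1},
  {"rx": 0,"ry": 0,"rz": 0,"dx": 0,"dy": 0,"dz": 0.5,"gripper": -1},
  {"rx": 0,"ry": 0,"rz": 0,"dx": 0,"dy": 0,"dz": 0,"gripper": -1},
])

```text
clock: 23.5
tcp_pos: [0.5195, 0.1378, 0.0946]
orientation: [1.846, 2.542, 0.001]
contact_force: [-0.5, -1.5, 6.9]
grip_width: 0.0003
gripper_force: 3.5
```

Request:
step_arm([
  {"rx": 0,"ry": 0,"rz": 0,"dx": 0,"dy": 0,"dz": 0.5,"gripper": -1},
  {"rx": 0,"ry": 0,"rz": 0,"dx": 0,"dy": 0,"dz": 0.5,"gripper": -1},
  {"rx": 0,"ry": 0,"rz": 0,"dx": 0,"dy": 0,"dz": 0,"gripper": -1},
])

```text
clock: 23.88
tcp_pos: [0.5195, 0.1377, 0.0936]
orientation: [1.846, 2.542, 0.001]
contact_force: [-0.7, -1.7, 7.4]
grip_width: 0.0002
gripper_force: 3.5
```

Request:
step_arm([
  {"rx": 0,"ry": 0,"rz": 0,"dx": 0,"dy": 0,"dz": 0.5,"gripper": -1},
  {"rx": 0,"ry": 0,"rz": 0,"dx": 0,"dy": 0,"dz": 0.5,"gripper": -1},
  {"rx": 0,"ry": 0,"rz": 0,"dx": 0,"dy": 0,"dz": 0,"gripper": -1},
])

```text
clock: 24.25
tcp_pos: [0.5195, 0.1377, 0.0926]
orientation: [1.846, 2.542, 0.001]
contact_force: [-1.6, -2.3, 7.2]
grip_width: -0.0002
gripper_force: 3.6
```

Request:
step_arm([
  {"rx": 0,"ry": 0,"rz": 0,"dx": 0,"dy": 0,"dz": 0.5,"gripper": -1},
  {"rx": 0,"ry": 0,"rz": 0,"dx": 0,"dy": 0,"dz": 0.5,"gripper": -1},
  {"rx": 0,"ry": 0,"rz": 0,"dx": 0,"dy": 0,"dz": 0,"gripper": -1},
])

```text
clock: 24.62
tcp_pos: [0.5196, 0.1374, 0.0916]
orientation: [1.846, 2.541, 0.0]
contact_force: [-0.8, -2.7, 7.1]
grip_width: 0.0002
gripper_force: 3.7
```

Request:
step_arm([
  {"rx": 0,"ry": 0,"rz": 0,"dx": 0,"dy": 0,"dz": 0.5,"gripper": -1},
  {"rx": 0,"ry": 0,"rz": 0,"dx": 0,"dy": 0,"dz": 0.5,"gripper": -1},
  {"rx": 0,"ry": 0,"rz": 0,"dx": 0,"dy": 0,"dz": 0,"gripper": -1},
])

```text
clock: 25.0
tcp_pos: [0.5196, 0.1372, 0.0907]
orientation: [1.846, 2.541, 0.0]
contact_force: [-0.9, -3.4, 7.8]
grip_width: -0.0003
gripper_force: 4.0
```

Request:
step_arm([
  {"rx": 0,"ry": 0,"rz": 0,"dx": 0,"dy": 0,"dz": 0.5,"gripper": -1},
  {"rx": 0,"ry": 0,"rz": 0,"dx": 0,"dy": 0,"dz": 0.5,"gripper": -1},
  {"rx": 0,"ry": 0,"rz": 0,"dx": 0,"dy": 0,"dz": 0,"gripper": -1},
])

```text
clock: 25.38
tcp_pos: [0.5196, 0.1372, 0.0898]
orientation: [1.846, 2.541, 0.0]
contact_force: [-1.1, -3.7, 9.2]
grip_width: -0.0001
gripper_force: 4.7
```

Request:
step_arm([
  {"rx": 0,"ry": 0,"rz": 0,"dx": 0,"dy": 0,"dz": 0.5,"gripper": -1},
  {"rx": 0,"ry": 0,"rz": 0,"dx": 0,"dy": 0,"dz": 0.5,"gripper": -1},
  {"rx": 0,"ry": 0,"rz": 0,"dx": 0,"dy": 0,"dz": 0,"gripper": -1},
])

```text
clock: 25.75
tcp_pos: [0.5196, 0.1372, 0.0889]
orientation: [1.846, 2.541, 0.0]
contact_force: [-1.6, -3.4, 10.4]
grip_width: 0.0001
gripper_force: 5.6
```

Request:
step_arm([
  {"rx": 0,"ry": 0,"rz": 0,"dx": 0,"dy": 0,"dz": 0.5,"gripper": -1},
  {"rx": 0,"ry": 0,"rz": 0,"dx": 0,"dy": 0,"dz": 0.5,"gripper": -1},
  {"rx": 0,"ry": 0,"rz": 0,"dx": 0,"dy": 0,"dz": 0.5,"gripper": -1},
  {"rx": 0,"ry": 0,"rz": 0,"dx": 0,"dy": 0,"dz": 0,"gripper": -1},
  {"rx": 0,"ry": 0,"rz": 0,"dx": 0,"dy": 0,"dz": 0,"gripper": -1},
  {"rx": 0,"ry": 0,"rz": 0,"dx": 0,"dy": 0,"dz": 0,"gripper": -1},
])

```text
clock: 26.5
tcp_pos: [0.5197, 0.1372, 0.0876]
orientation: [1.846, 2.541, 0.001]
contact_force: [-3.4, -3.0, 13.0]
grip_width: 0.0003
gripper_force: 6.8
```

```bash
python3 - <<'E'
from h import *
print(r.get_obs()["contact_force"],r.get_obs()["tcp_pos"])
E
```

```text
[-3.42498222 -2.9706067  12.96558971] [0.51965101 0.13720886 0.08763391]
```

Request:
step_arm([
  {"rx": 0,"ry": 0,"rz": 0,"dx": 0,"dy": 0,"dz": -1.5,"gripper": -1},
  {"rx": 0,"ry": 0,"rz": 0,"dx": 0,"dy": 0,"dz": -2,"gripper": -1},
  {"rx": 0,"ry": 0,"rz": 0,"dx": 0,"dy": 0,"dz": -3,"gripper": -1},
  {"rx": 0,"ry": 0,"rz": 0,"dx": 0,"dy": 0,"dz": -10,"gripper": -1},
  {"rx": 0,"ry": 0,"rz": 0,"dx": 0,"dy": 0,"dz": -40,"gripper": -1},
  {"rx": 0,"ry": 0,"rz": 0,"dx": -40,"dy": 0,"dz": -40,"gripper": -1},
  {"rx": 0,"ry": 0,"rz": 0,"dx": -50,"dy": 0,"dz": -30,"gripper": -1},
  {"rx": 0,"ry": 0,"rz": 0,"dx": -50,"dy": 0,"dz": 0,"gripper": -1},
  {"rx": 0,"ry": 0,"rz": 0,"dx": 0,"dy": 0,"dz": 0,"gripper": -1},
])

```text
clock: 27.62
tcp_pos: [0.5631, 0.0005, 0.2143]
orientation: [1.853, 2.534, 0.0]
contact_force: [-0.1, 1.0, 0.6]
grip_width: 0.0001
gripper_force: 0.0
```

```bash
python3 - <<'E'
from h import *
print(r.get_obs()["contact_force"],r.get_obs()["tcp_pos"])
a=r.grab_frame("scene");s=cv2.resize(a[210:320,140:240],None,fx=4,fy=5,interpolation=cv2.INTER_CUBIC)
w=r.grab_frame("wrist");cv2.imwrite("pics/s8.png",np.hstack([s,cv2.resize(w,(400,550))]))
E
```

```text
[-0.10192486  0.96119558  0.57330628] [5.63116087e-01 5.40659868e-04 2.14253233e-01]
```

View pics/s8.png

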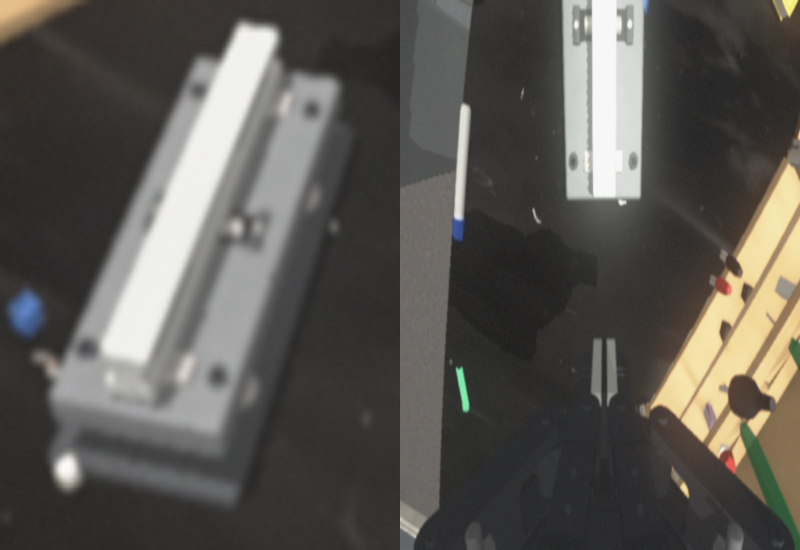

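The last picture shows the bar lying level and centred on the rails, with no gap at either end and the gripper clear of it. The force plateaued through about 3.6 mm of travel and then rose at the springs' 2 N/mm, so the middle rail is home.

```bash
python3 -c "
from bench import r
print(r.hand_in())"
```

```text
the job is handed in; nothing more can be done
None
```

The job is handed in: the straightedge was laid centred and let go, rocked left then right with about 8 N, and pressed over the middle with up to 13 N until the force showed the middle rail home; it now lies released on both end rails, but the hand-in returned no verdict.

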